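Close and cam-lock a loaded sterilising container

TASK

Get the loaded instrument container ready for the steriliser: swing back either of its two front cam levers that stands in the lid's way, bring the lid down onto its rubber seal without slamming it, then turn both levers a quarter turn, fully home, so that they draw the lid tight. Leave the other things on the worktop where they are.

Things in the scene. Friction and masses are not known exactly. Their poses are not given: they have to be found in the camera images.
- container: Open aluminium box, 120 mm front to back (x), 200 mm wide (y), rim 60 mm above the worktop, instruments inside; it stands fast. Origin: centre of its underside. x points from its front (two cam levers, turned roughly to the robot) to its hinged back, y to its left as seen from the front, z up.
- lid (a joint): Lid hinged along the container's back. 0 = drawn down tight; 0.032 = lying on the uncompressed rubber seal, front edge 4 mm high (pressed lower by hand, it springs back to there); 1.57 = upright; 1.65 = open limit. Stiff hinge: stays where left. 1 to 3 N at the free edge moves it; about 13 N there presses it tight.
- lid_hinge (a point): Middle of the lid's hinge line, which runs along the container's y; at (66, 0, 62) mm in the container's frame. The lid is an aluminium plate 4 mm thick, 214 mm wide, from the hinge line (its underside) 134 mm to its front edge. Outer face: two round covers, radius 29 mm, 3 mm high, 62 mm from the hinge line, 52 mm either side of the middle.
- lid_edge (a point): Middle of the lid's front (free) edge, on its outer face, 134 mm from the hinge line; a finger lip 50 mm wide sticks out 13 mm beyond it. Either side of it, 37 to 75 mm from the middle, a steel keeper (wedge ramp 20 mm deep, 7 mm high) stands on the outer face, which the cam rides up on; between the keepers the face is clear.
- latch_left (a joint): Left cam latch (container's +y side): steel lever on a vertical pivot before the box. 0 = open, lever straight out of the front (container -x); 1.571 = fully home at its stop, lever along the front, pointing outward (container +y). Its cam wing blocks the open lid's way down above about 0.5. Stays where left; 1 to 2 N at the post turns it, up to 6 N while it draws the lid down.
- latch_right (a joint): Right cam latch (container's -y side), the mirror image: 0 = open, lever straight out of the front (container -x); 1.571 = fully home at its stop, lever along the front, pointing outward (container -y). Otherwise as the left one.
- pivot_left (a point): Top of the left latch's hub (radius 11 mm), on its pivot axis; at (-88, 45, 84) mm in the container's frame. The cam wing, a bar 36 mm long and 8 mm thick, its underside 73 mm above the worktop, stands at right angles to the lever: with the lever open it points outward (+y), with the lever home over the lid (+x).
- pivot_right (a point): Top of the right latch's hub, on its pivot axis; at (-88, -45, 84) mm in the container's frame. Its wing points outward (-y) with the lever open, over the lid (+x) with it home.
- post_left (a point): Top of the upright thumb post at the end of the left lever: a steel pin 11 mm in diameter and 30 mm tall, its top 107 mm and its foot 77 mm above the worktop, 50 mm from the pivot axis. It stands higher than the closed lid and its keepers, so that it can be pushed from any side.
- post_right (a point): Top of the same thumb post on the right lever.
- tweezers: Steel tweezers lying flat in front of the container, 13x116x9 mm; leave alone. Origin: centre of the underside.
- tape_roll: Roll of beige tape lying flat to the left of the container, 100 mm across, 25 mm high; leave alone. Origin: centre of the underside.
- dial_timer: White minute timer with a dial, 75x68x68 mm, left of the container; leave alone. Origin: centre of the underside.
- kidney_dish: Steel kidney dish, 87x195x35 mm, far left of the container; leave alone. Origin: centre of the underside.

How it is judged (in metres and radians):
On the way:
1. the lid lies on its seal (value of joint lid below 0.055 rad), for 0.2 s.
At the end, for the whole second after the job is handed in: Both cam levers are within 0.17 rad of their closed stops (joint above 1.4 rad) and the lid is drawn tight, within 0.012 rad (1.6 mm at its front edge) of fully down, and at rest (value of joint lid below 0.012 rad and value of joint each of latch_left, latch_right above 1.4 rad and velocity of joint lid between -0.05 and 0.05 rad/s); the robot touches nothing.
It fails at once if the lid is slammed (it falls shut faster than 4 rad/s) (velocity of joint lid below -4 rad/s).
It fails at once if one of the things around the container is moved more than 30 mm (distance of any of tweezers, tape_roll, dial_timer, kidney_dish from where it was at the start of the episode above 0.03 m).
It also fails if it takes over 72 s, if anything falls off the work surface, if the arm or the gripper's body presses on something with over 40 N, if the wrist force passes 120 N, or if a joint passes its speed limit or range.

ROBOT

A 6-joint arm with a two-finger parallel gripper is mounted at the origin on a cart in front of the work surface, level with it; the furniture and walls round the work are solid. World frame = base frame: x ahead of the robot, y to its left, z up, the work surface at z = 0. Lengths are in m, angles in degrees, forces in N, time in s.
With the tool pointing down it reaches from about 0.3 to 0.775 m from the base axis. Payload 14.6 kg.
Tool frame: the origin (TCP) lies at the very end of the fingers, on their centre line; the grasp point (between the pads) lies 19 mm behind it; z points along the fingers, y is the line along which they close (so a half turn about z gives the same grasp; the last joint's range is limited). The gripper opens to 85 mm and grips with 20 to 120 N. Pads are 22 mm wide; open, the fingers measure 114 mm over their backs; the gripper's body (76 mm by 85 mm) begins 54 mm behind the grasp point. The pads swing forward as they close: fully open they stand 13 mm farther back than shut.
Start: joints at [-74.633, 17.183, 87.147, -0, 75.671, -3.816], TCP at [0.181, -0.519, 0.231] pointing down, gripper open.
Joint ranges: [-173.82, 173.82], [-45.26, 126.66], [13.44, 144.39], [-59.66, 239.66], [0, 175.72], [-146.38, 146.38]. Speed limits (degrees/s): [127.2, 127.2, 147.25, 180, 180, 180].

INTERFACE

Orientations are given as a 3x3 rotation matrix whose columns are the frame's x, y, z axes.
In Python, from plant import sensors, camera, job gives the robot as it stands. The module is installed in compiled form; this text tells all that it offers.
- The arm moves only by the tool play_rows, never from a script. Its argument "increments" is a list of rows, each a list of 6 numbers: the shift along the tool's x, y, z in cm, then the turn, a rotation vector about the tool's x, y, z in rad. A call has 1 to 8 rows; each row shifts and turns the commanded pose from where the row before left it, along the tool's axes as they then stand; what a row does not reach is not made up. A row lasts 1/8 s, in which the tool goes at most 62.5 mm and 10.7 degrees, less where a joint would pass 70% of its speed; a pose out of reach is approached as far as the arm can. A call with a gripper value outside its range is refused whole. "hand" is the opening, from 0 (shut) to 1 (fully open), set as the call begins (left out, the last holds). The fingers move at their own pace and stop on an object; "squeeze" is the grip in N (left out, the last holds). Time passes only in rows, so rows that do not move let the fingers close. It gives the time, the measured TCP pose, the force, the opening and the grip force at its end, in the units of the state.
- sensors.get_state(): the state, without advancing time (a new reading comes with each control period).
- camera(name): name is "scene" or "top"; returns a dict with "img" (384x512x3 uint8, red, green, blue), "z_map" (384x512 float32, m along the optical axis (not along the pixel's ray), 0 where there is no reading), "vfov" (degrees; the focal length in pixels is half the picture's height over the tangent of half this angle, whatever the lens; pixels are square), "cx", "cy" (the principal point, pixels), "pose" (4x4, takes a point from camera to world coordinates). Camera axes: x right, y up, looking along -z (the intrinsics and any distortion apply to the point x, -y, -z); pixel columns grow to the right and rows downward; lengths in m; the calibration is good to about 2 mm. A picture is of the moment at which its call begins.
- job.close_job(): hands the job in; it is judged then, once.
The state is a dict: "time_s": time; "qpos": joint angles; "joint_vel": joint speeds; "joint_efforts": joint torques, N m; "tool_pos": TCP position; "orientation": TCP orientation; "force": force on the tool from outside, world axes, zero at the start; "ft_torque": the same for the moment, N m; "gripper_width": finger opening in m; "grip_force": force on a finger pad.
Only numpy, scipy, OpenCV 4.12 (cv2) and the standard library are available. Lean on these libraries where they do the work, as an engineer would, in place of code of your own. Each camera call takes 0.05 s, during which the arm holds its last target. There are 200 camera calls.

## Working session

There is one attempt and no reset: what is moved stays moved. The work goes in short steps, Python scripts to look and compute and a tool call to move; the robot and the scene stay as the last step left them, time stands still between calls to the robot, and variables do not carry over. Pictures are saved under pics/ and viewed, at most 10 in all, crops included, and the job is handed in when it is done.

Besides the shell and the picture viewer there is one more tool, called after "Request:" by a JSON object that holds its "method" and its "body", one argument or row to a line. play_rows: Moves the arm, as the interface text tells. Its arguments: {"type":"object","properties":{"increments":{"type":"array"},"hand":{"type":"number"},"squeeze":{"type":"number"}},"required":["increments"]}

```bash
mkdir -p pics; cat > h.py <<'E'
import numpy as np, cv2
from plant import sensors, camera, job
def cloud(c):
    h,w=c["z_map"].shape; f=h/2/np.tan(np.radians(c["vfov"])/2)
    u,v=np.meshgrid(np.arange(w),np.arange(h)); z=c["z_map"]
    p=np.stack([(u-c["cx"])/f*z,-(v-c["cy"])/f*z,-z,np.ones_like(z)],-1)
    return (p@np.array(c["pose"]).T)[...,:3]
E
python3 - <<'E'
from h import *
for n in ("scene","top"):
    c=camera(n); np.savez(n+"0.npz",**c)
    cv2.imwrite(f"pics/{n}0.png",cv2.resize(c["img"][...,::-1],(800,600)))
    print(n,c.keys(),c["vfov"],c["cx"],c["cy"],np.round(c["pose"],3).tolist())
s=sensors.get_state(); print(s["time_s"],s["orientation"])
E
```

```text
scene dict_keys(['img', 'z_map', 'vfov', 'cx', 'cy', 'pose']) 46.26509950143537 259.4570676610271 192.5937511558674 [[0.856, 0.232, -0.462, -0.158], [-0.517, 0.368, -0.773, -1.091], [-0.009, 0.9, 0.435, 0.687], [0.0, 0.0, 0.0, 1.0]]
top dict_keys(['img', 'z_map', 'vfov', 'cx', 'cy', 'pose']) 57.833596269692094 254.46257465507634 188.1721460769532 [[-0.021, 0.996, -0.087, 0.385], [-0.999, -0.023, -0.023, -0.071], [-0.025, 0.086, 0.996, 1.049], [0.0, 0.0, 0.0, 1.0]]
0.1 [[ 9.44469563e-01  3.28598804e-01 -2.65902479e-04]
 [ 3.28598904e-01 -9.44469054e-01  9.83032753e-04]
 [ 7.18867238e-05 -1.01581978e-03 -9.99999481e-01]]
```

View pics/top0.png

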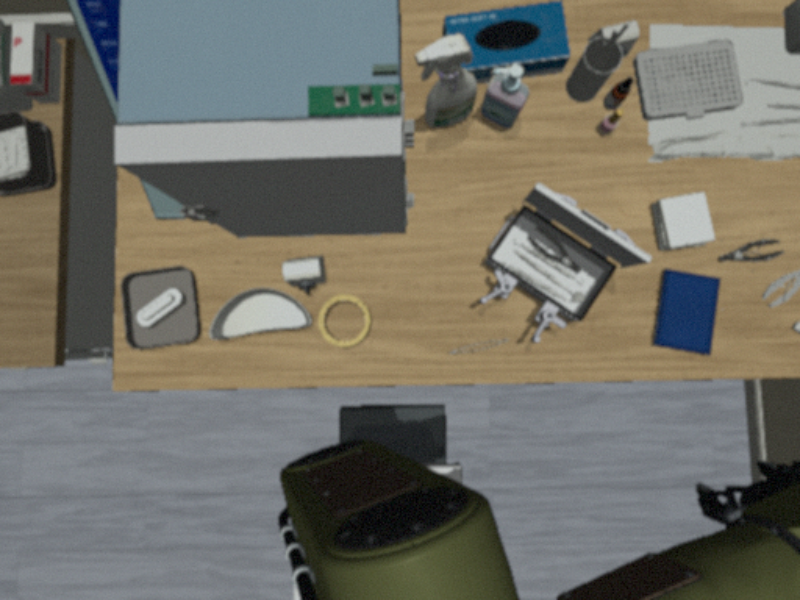

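View pics/scene0.png

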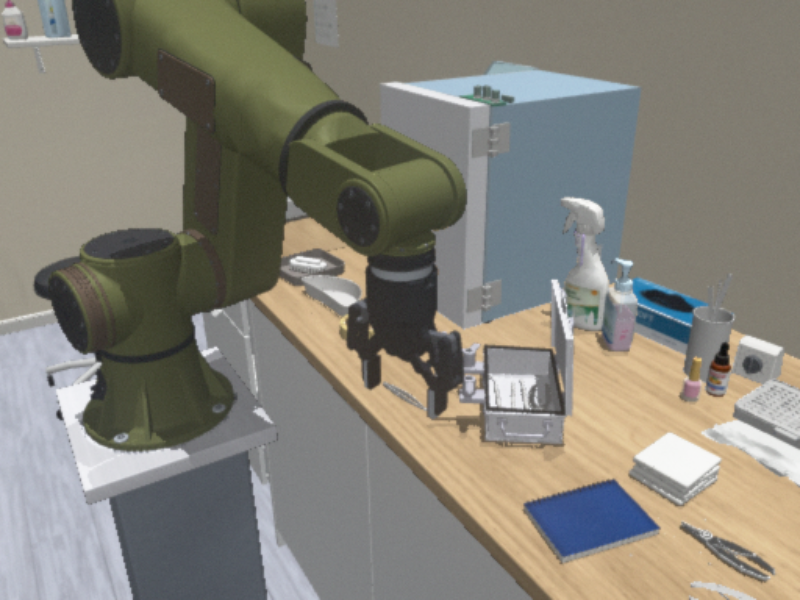

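Top view: the container's rim is at about (488–615, 207–320) of 800x600, with its front facing lower left. The lid is nearly upright, with its top edge running (540,188)–(650,262). The levers are at about (490,290) and (545,322).

```bash
python3 - <<'E'
from h import *
c=dict(np.load("top0.npz")); P=cloud(c); s=512/800
u0,u1,v0,v1=[int(k*s) for k in (450,670,170,360)]
Q=P[v0:v1,u0:u1]; z=Q[...,2]
print("table z",np.median(z))
m=(z>.1)&(z<.3)
lid=Q[(z>.13)]; print("lid pts",len(lid),lid.min(0),lid.max(0))
# lid upper edge: line fit
top=Q[z>lid[:,2].max()-.012]; print(len(top), cv2.fitLine(top[:,:2].astype(np.float32),cv2.DIST_L2,0,.01,.01).ravel(), lid[:,2].max())
r=(abs(z-.06)<.006); k=cv2.morphologyEx(r.astype(np.uint8),cv2.MORPH_CLOSE,np.ones((3,3)))
rim=Q[r][:,:2]; print("rim minAreaRect",len(rim),cv2.minAreaRect(rim.astype(np.float32)))
l=(z>.07)&(z<.125)
n,lab,st,ce=cv2.connectedComponentsWithStats(l.astype(np.uint8))
for i in range(1,n):
    if st[i,4]>5: print(i,st[i],Q[lab==i].mean(0).round(3),Q[lab==i].max(0).round(3),Q[lab==i].min(0).round(3))
im=cv2.resize(c["img"][v0:v1,u0:u1,::-1],None,fx=5.6,fy=4.9,interpolation=cv2.INTER_CUBIC); cv2.imwrite("pics/crop0.png",im[:600,:800]); print(Q.shape,u0,v0)
E
```

```text
table z 0.002641367753742796
lid pts 932 [ 0.38494867 -0.44943373  0.13010059] [ 0.63288333 -0.07062494  1.04863139]
56 [ 0.3163252  -0.94865084  0.38494867 -0.07062493] 1.048631390894993
rim minAreaRect 597 ((0.5077902674674988, -0.31906139850616455), (0.20554982125759125, 0.17015022039413452), 53.762447357177734)
1 [ 46  17  71  47 422] [ 0.571 -0.37   0.098] [ 0.638 -0.276  0.125] [ 0.505 -0.453  0.07 ]
2 [ 19  65  21  22 147] [ 0.476 -0.227  0.087] [ 0.508 -0.192  0.111] [ 0.448 -0.251  0.07 ]
8 [ 52  90  23  22 156] [ 0.41  -0.31   0.086] [ 0.436 -0.281  0.111] [ 0.378 -0.344  0.073]
(122, 140, 3) 288 108
```

View pics/crop0.png

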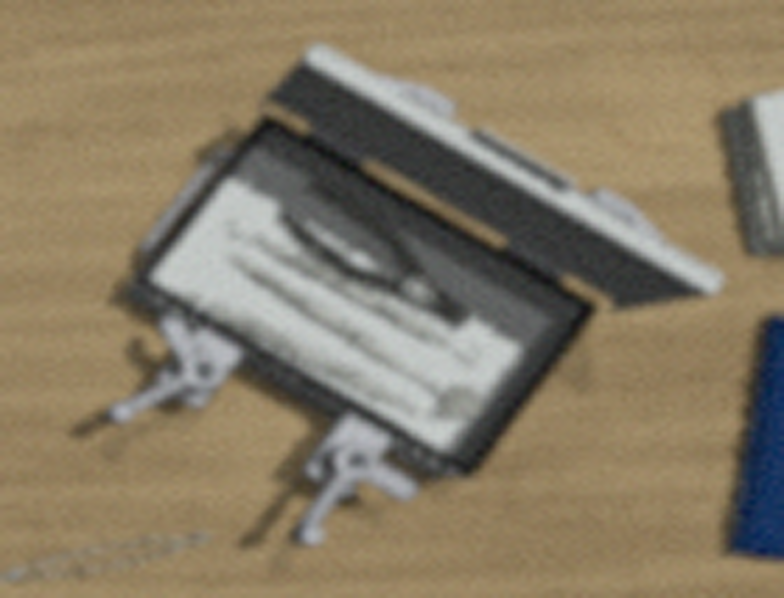

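The crop shows the pivots at (203,370) left and (358,457) right. The post tops are at (120,412) and (308,535). The lid's top edge runs (315,52)–(715,285). Next I'll cast rays at the known heights.

```bash
cat >> h.py <<'E'
def ray(c,u,v,h):
    f=c["img"].shape[0]/2/np.tan(np.radians(c["vfov"])/2); T=np.array(c["pose"])
    d=T[:3,:3]@np.array([(u-c["cx"])/f,-(v-c["cy"])/f,-1]); return T[:3,3]+d*(h-T[2,3])/d[2]
E
python3 - <<'E'
from h import *
c=dict(np.load("top0.npz"))
R=lambda x,y,h: ray(c,288+(x+.5)/5.6-.5,108+(y+.5)/4.9-.5,h)
pl,pr=R(203,370,.084),R(358,457,.084); ql,qr=R(120,412,.107),R(308,535,.107)
d=pl-pr; print("pivots",pl,pr,"dist",np.hypot(*d[:2]))
yaw=np.arctan2(-d[0],d[1]); print("yaw",np.degrees(yaw))
X=np.array([np.cos(yaw),np.sin(yaw)]);Y=np.array([-X[1],X[0]])
o=(pl+pr)[:2]/2+.088*X
corn=[R(265,122,.06),R(592,308,.06),R(462,468,.06),R(140,285,.06)]
for n,p in [("post l",ql),("post r",qr),("pl",pl)]+[("corner",k) for k in corn]:
    e=p[:2]-o; print(n,p.round(3),"in box",(e@X*1e3).round(),(e@Y*1e3).round())
for q,p,sg in((ql,pl,1),(qr,pr,-1)):
    e=(q-p)[:2]; print("len",np.hypot(*e),"angle",np.degrees(np.arctan2(sg*(e@Y),-(e@X))))
P=cloud(c);z=P[...,2]; e=P[...,:2]-o; ex,ey=e@X,e@Y
m=(z>.075)&(z<.25)&(ex>.04)&(ex<.15)&(abs(ey)<.12)
print("lid cloud max",z[m].max())
for a in np.arange(.07,.25,.015):
    k=m&(abs(z-a)<.0075)
    if k.any(): print(a.round(3),k.sum(),np.percentile(ex[k],[5,50,95]).round(3))
print("origin",o)
E
```

```text
pivots [ 0.47854539 -0.24154234  0.084     ] [ 0.42754131 -0.31563777  0.084     ] dist 0.08995303630843837
yaw -34.541836462333265
post l [ 0.454 -0.197  0.107] in box -134.0 68.0
post r [ 0.384 -0.284  0.107] in box -141.0 -43.0
pl [ 0.479 -0.242  0.084] in box -88.0 45.0
corner [ 0.626 -0.283  0.06 ] in box 57.0 95.0
corner [ 0.512 -0.444  0.06 ] in box 54.0 -102.0
corner [ 0.421 -0.374  0.06 ] in box -60.0 -96.0
corner [ 0.531 -0.216  0.06 ] in box -59.0 96.0
len 0.05119214940198722 angle 26.751628128273783
len 0.05351013068305011 angle -1.623665211661285
lid cloud max 0.21253917435741831
0.07 18 [0.061 0.064 0.066]
0.085 106 [0.06  0.062 0.065]
0.1 120 [0.058 0.061 0.064]
0.115 128 [0.057 0.06  0.063]
0.13 122 [0.056 0.059 0.061]
0.145 140 [0.055 0.058 0.061]
0.16 139 [0.054 0.057 0.059]
0.175 40 [0.049 0.056 0.058]
0.19 302 [0.047 0.053 0.062]
0.205 190 [0.048 0.054 0.062]
0.22 1 [0.053 0.053 0.053]
origin [ 0.52553004 -0.32848675]
```

Checks: the pivots are 90.0 mm apart and the corners fit the 120x200 box. Box origin is (0.5255, -0.3285), yaw -34.5°. The left lever is at about 0.47 rad, so it is borderline and I'll swing it back. The right lever is at about 0 and the lid at about 1.48. I'll turn the tool so its x is box +y and its y is box +x, shut the fingers, and go to the outer side of the left post.

Request:
{"method": "play_rows", "body": {
  "increments": [
    [0,0,0,0,0,-0.106],
    [0,0,0,0,0,-0.106],
    [0,0,0,0,0,-0.106],
    [0,0,0,0,0,-0.106],
    [0,0,0,0,0,-0.106],
    [0,0,0,0,0,-0.104],
    [0,0,0,0,0,0]
  ],
  "hand": 0,
  "squeeze": 40
}}

```text
time_s: 0.98
tool_pos: [0.1807, -0.5193, 0.231]
orientation: [[0.567, 0.824, -0.0], [0.824, -0.567, 0.001], [0.0, -0.0, -1.0]]
force: [-0.6, 0.9, -1.5]
gripper_width: -0.0001
grip_force: 0.0
```

Request:
{"method": "play_rows", "body": {
  "increments": [
    [4.5,0.4,0,0,0,0],
    [4.5,0.4,0,0,0,0],
    [4.5,0.4,0,0,0,0],
    [4.5,0.4,0,0,0,0],
    [4.5,0.4,0,0,0,0],
    [4.5,0.4,0,0,0,0],
    [4.5,0.4,0,0,0,0],
    [4.5,0.4,0,0,0,0]
  ]
}}

```text
time_s: 1.98
tool_pos: [0.4117, -0.2396, 0.2313]
orientation: [[0.569, 0.823, 0.0], [0.823, -0.569, -0.0], [0.0, 0.0, -1.0]]
force: [0.9, -0.0, -0.5]
gripper_width: 0.0
grip_force: 0.0
```

Request:
{"method": "play_rows", "body": {
  "increments": [
    [4.5,0.4,0,0,0,0],
    [4.2,0.6,0,0,0,0],
    [0,0,0,0,0,0],
    [0,0,0,0,0,0]
  ]
}}

```text
time_s: 2.48
tool_pos: [0.4682, -0.175, 0.2311]
orientation: [[0.567, 0.823, -0.0], [0.823, -0.567, 0.0], [-0.0, -0.0, -1.0]]
force: [-1.9, 0.0, 0.2]
gripper_width: 0.0002
grip_force: 0.0
```

```bash
cat >> h.py <<'E'
yaw=np.radians(-34.54); O=np.array([.5255,-.3285,0])
B=np.array([[np.cos(yaw),np.sin(yaw),0],[-np.sin(yaw),np.cos(yaw),0],[0,0,1]])
def box(p): return (B@(np.asarray(p)-O)*1e3).round(1)
def st():
    s=sensors.get_state(); print("t",s["time_s"],"box mm",box(s["tool_pos"]),"F box",(B@np.asarray(s["force"])).round(1)); print((B@np.array(s["orientation"])).round(3).tolist(),np.round(s["qpos"]))
E
python3 -c "
from h import *;st()
c=camera('scene');cv2.imwrite('pics/s1.png',cv2.resize(c['img'][170:310,180:420,::-1],(800,467)))"
```

```text
t 2.475 box mm [-134.2   93.9  231.1] F box [-1.6 -1.1  0.2]
[[0.0, 1.0, -0.0], [1.0, -0.0, -0.0], [-0.0, -0.0, -1.0]] [-25.  11.  95.  -0.  74.  10.]
```

View pics/s1.png

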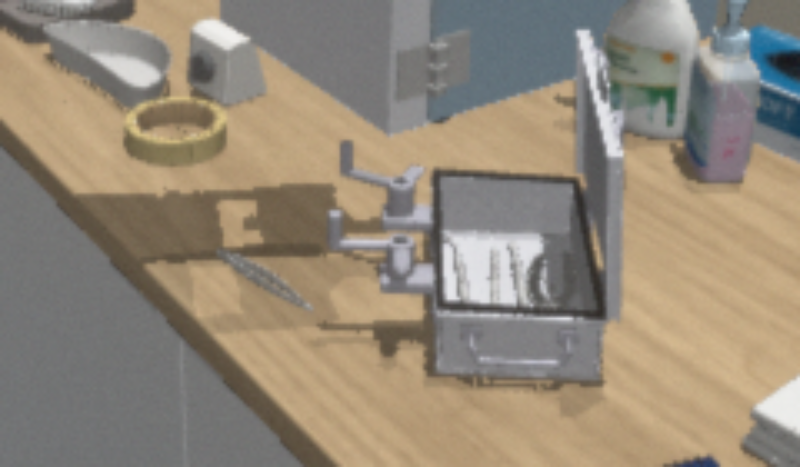

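The crop shows the left lever turned outward at (350,155)–(400,185), the right lever straight out, and the lid upright. I'll descend beside the left post and push it towards -y.

Request:
{"method": "play_rows", "body": {
  "increments": [
    [0,0,3.6,0,0,0],
    [0,0,3.6,0,0,0],
    [0,0,3.6,0,0,0],
    [0,0,3.5,0,0,0],
    [0,0,0,0,0,0]
  ]
}}

```text
time_s: 3.15
tool_pos: [0.4669, -0.1751, 0.0867]
orientation: [[0.568, 0.823, -0.004], [0.823, -0.568, 0.002], [-0.001, -0.004, -1.0]]
force: [0.3, -0.1, 0.2]
gripper_width: -0.0002
grip_force: 0.0
```

Request:
{"method": "play_rows", "body": {
  "increments": [
    [-0.5,0,0,0,0,0],
    [-0.5,0,0,0,0,0],
    [-0.5,0,0,0,0,0],
    [-0.5,0,0,0,0,0],
    [-0.5,-0.1,0,0,0,0],
    [-0.4,-0.1,0,0,0,0],
    [0,0,0,0,0,0]
  ]
}}

```text
time_s: 4.03
tool_pos: [0.4502, -0.1979, 0.0883]
orientation: [[0.567, 0.824, -0.0], [0.824, -0.567, -0.0], [-0.0, 0.0, -1.0]]
force: [-0.8, -0.5, -0.4]
gripper_width: -0.0001
grip_force: 0.0
```

```bash
python3 -c "
from h import *;st()"
```

```text
t 4.025 box mm [-136.1   64.9   88.3] F box [-0.4 -0.9 -0.4]
[[-0.001, 1.0, 0.0], [1.0, 0.001, -0.0], [-0.0, 0.0, -1.0]] [-28.  20. 105.  -0.  56.   7.]
```

Request:
{"method": "play_rows", "body": {
  "increments": [
    [2,0,0,0,0,0],
    [0,0,-5,0,0,0],
    [0,0,-5,0,0,0],
    [0,0,-4,0,0,0],
    [0,0,0,0,0,0]
  ]
}}

```text
time_s: 4.65
tool_pos: [0.4626, -0.1815, 0.2311]
orientation: [[0.566, 0.824, 0.005], [0.824, -0.566, -0.003], [0.001, 0.005, -1.0]]
force: [0.5, 0.5, 0.4]
gripper_width: 0.0
grip_force: 0.0
```

```bash
python3 -c "
from h import *;st()
c=camera('scene');cv2.imwrite('pics/s2.png',cv2.resize(c['img'][100:310,180:420,::-1],(640,560)))
c=camera('top');P=cloud(c);Q=(P-O)@B.T;m=(abs(Q[...,2]-.1)<.014)&(Q[...,0]<-.12)&(Q[...,0]>-.16)
for a,b in((.02,.1),(-.1,-.02)):
    k=m&(Q[...,1]>a)&(Q[...,1]<b);print(k.sum(),Q[k].mean(0))"
```

```text
t 4.65 box mm [-135.1   85.4  231.1] F box [0.1 0.7 0.4]
[[-0.001, 1.0, 0.005], [1.0, 0.001, 0.001], [0.001, 0.005, -1.0]] [-26.  10.  96.  -0.  74.   9.]
13 [-0.14081319  0.04825523  0.10504491]
0 [nan nan nan]<string>:6: RuntimeWarning: Mean of empty slice.
  ret = um.true_divide(
```

View pics/s2.png

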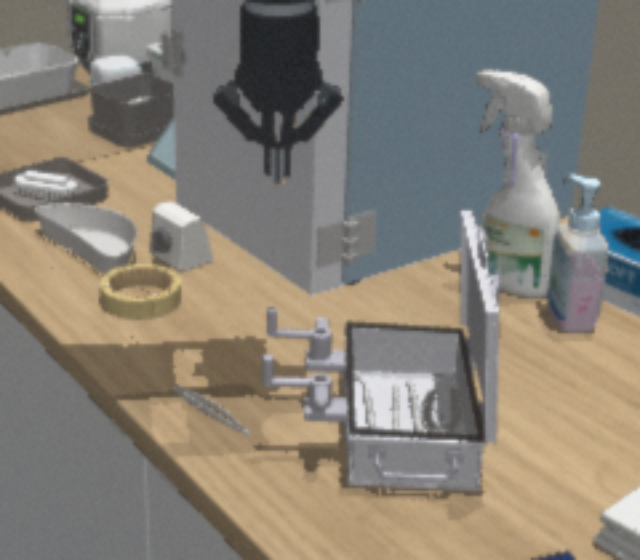

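Both levers now stand open: the posts are at (270,320) and (268,370), and the left one measures (-141,48) in box coordinates, about 0.06 rad. Before moving I'll check how much room there is behind the lid.

```bash
python3 -c "
from h import *
Q=(cloud(dict(np.load('top0.npz')))-O)@B.T
Q2=(cloud(camera('scene'))-O)@B.T
for q in(Q,Q2):
  m=(q[...,2]>.05)&(q[...,2]<.4)&(q[...,0]>.085)&(q[...,0]<.3)&(abs(q[...,1])<.1)
  print(m.sum(), q[m].min(0) if m.any() else 0)
m=(Q2[...,2]>.15)&(Q2[...,2]<.23)&(Q2[...,0]>.03)&(Q2[...,0]<.08)&(abs(Q2[...,1])<.12)
print(np.percentile(Q2[m],[1,50,99],axis=0).round(3))
"
```

```text
50 [0.28771137 0.03546673 0.05005752]
55 [0.28819038 0.0322627  0.05072665]
[[ 0.045 -0.114  0.151]
 [ 0.053 -0.037  0.194]
 [ 0.065  0.102  0.207]]
```

Request:
{"method": "play_rows", "body": {
  "increments": [
    [-1.4,4,0,0,0,0],
    [-1.4,4,0,0,0,0],
    [-1.4,4,0,0,0,0],
    [-1.4,4,0,0,0,0],
    [-1.4,4,0,0,0,0],
    [-1.4,3.5,0,0,0,0],
    [0,0,0,0,0,0]
  ]
}}

```text
time_s: 5.68
tool_pos: [0.6078, -0.3849, 0.2245]
orientation: [[0.567, 0.823, -0.004], [0.823, -0.567, 0.002], [-0.0, -0.004, -1.0]]
force: [-0.6, 0.1, 0.3]
gripper_width: 0.0002
grip_force: 0.0
```

```bash
python3 -c "
from h import *;st()"
```

```text
t 5.675 box mm [9.970e+01 2.000e-01 2.245e+02] F box [-0.5 -0.2  0.3]
[[0.001, 1.0, -0.004], [1.0, -0.001, -0.0], [-0.0, -0.004, -1.0]] [-35.  41.  54.  -0.  86.  -1.]
```

There is nothing within 190 mm behind the hinge. I'll descend behind the lid's middle and sweep it down along the arc.

Request:
{"method": "play_rows", "body": {
  "increments": [
    [0,0,2.5,0,0,0],
    [0,0,2.5,0,0,0],
    [0,0,0,0,0,0],
    [0,-1,0,0,0,0],
    [0,-1,0,0,0,0],
    [0,-0.8,0,0,0,0],
    [0,-0.9,0.1,0,0,0],
    [0,0,0,0,0,0]
  ]
}}

```text
time_s: 6.68
tool_pos: [0.577, -0.3622, 0.1777]
orientation: [[0.566, 0.824, 0.0], [0.824, -0.566, -0.0], [-0.0, 0.0, -1.0]]
force: [0.1, -0.4, -1.0]
gripper_width: 0.0001
grip_force: 0.0
```

Request:
{"method": "play_rows", "body": {
  "increments": [
    [0,-1.15,0.2,0,0,0],
    [0,-1.15,0.35,0,0,0],
    [0,-1.1,0.45,0,0,0],
    [0,-1.05,0.55,0,0,0],
    [0,0,0,0,0,0]
  ]
}}

```text
time_s: 7.3
tool_pos: [0.5404, -0.3371, 0.1616]
orientation: [[0.566, 0.824, -0.001], [0.824, -0.566, 0.0], [-0.0, -0.001, -1.0]]
force: [-1.0, -0.6, 0.1]
gripper_width: 0.0001
grip_force: 0.0
```

```bash
python3 -c "
from h import *;st()
c=camera('scene');cv2.imwrite('pics/s3.png',cv2.resize(c['img'][100:310,180:420,::-1],(640,560)))"
```

```text
t 7.3 box mm [ 17.2   1.4 161.6] F box [-0.4 -1.   0.1]
[[-0.001, 1.0, -0.001], [1.0, 0.001, -0.0], [-0.0, -0.001, -1.0]] [-35.  32.  76.  -0.  72.  -1.]
```

View pics/s3.png

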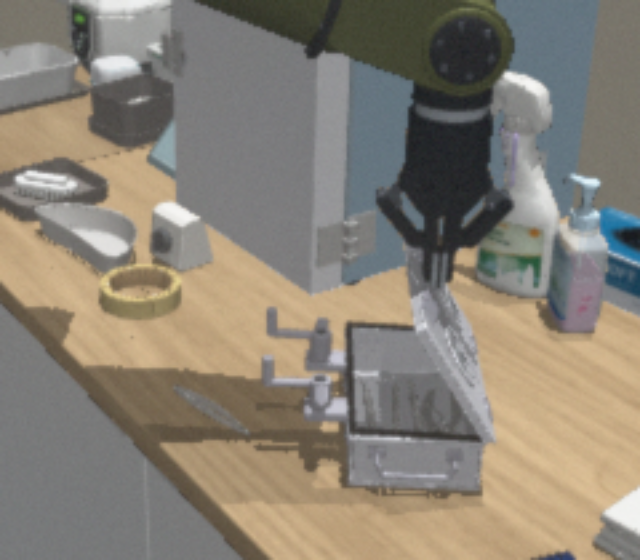

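The lid is tilting forward, with its edge at about (415,260) and the finger behind it at (437,275). I'll continue the arc.

Request:
{"method": "play_rows", "body": {
  "increments": [
    [0,-1,0.65,0,0,0],
    [0,-0.9,0.75,0,0,0],
    [0,-0.85,0.8,0,0,0],
    [0,-0.75,0.9,0,0,0],
    [0,-0.65,1,0,0,0],
    [0,-0.55,1.05,0,0,0],
    [0,-0.45,1.1,0,0,0],
    [0,-0.3,1.1,0,0,0]
  ]
}}

```text
time_s: 8.35
tool_pos: [0.4955, -0.3062, 0.0874]
orientation: [[0.566, 0.824, -0.0], [0.824, -0.566, 0.0], [-0.0, -0.0, -1.0]]
force: [0.4, 0.6, 1.2]
gripper_width: 0.0
grip_force: 0.4
```

Request:
{"method": "play_rows", "body": {
  "increments": [
    [0,-0.2,1.1,0,0,0],
    [0,0,0.7,0,0,0],
    [0,0,0.3,0,0,0],
    [0,0,0,0,0,0]
  ]
}}

```text
time_s: 8.85
tool_pos: [0.494, -0.3052, 0.0675]
orientation: [[0.566, 0.824, -0.0], [0.824, -0.566, 0.0], [-0.0, -0.001, -1.0]]
force: [-3.6, 2.4, 6.2]
gripper_width: 0.0003
grip_force: 3.4
```

```bash
cat >> h.py <<'E'
def look(mask=True):
    for n in("top","scene"):
        q=(cloud(camera(n))-O)@B.T; x,y,z=q[...,0],q[...,1],q[...,2]
        for a in((-.063,-.05),(-.045,-.02),(0,.03)):
            m=(x>a[0])&(x<a[1])&(abs(y)<.1)&(abs(y)>.015)&(z>.03)&(z<.085)
            if m.any(): print(n,"x",a,"z pct",np.percentile(z[m],[10,50,90]).round(4),m.sum())
        m=(z>.095)&(z<.112)&(x<-.06)&(x>-.16)&(abs(y)<.12)
        for s in(1,-1):
            k=m&(y*s>0)
            if k.sum()>3: print(n,"post",s,k.sum(),q[k].mean(0).round(4))
E
python3 -c "
from h import *;st();look()"
```

```text
t 8.85 box mm [-39.1   1.3  67.5] F box [-4.4 -0.1  6.2]
[[-0.001, 1.0, -0.001], [1.0, 0.001, -0.0], [-0.0, -0.001, -1.0]] [-35.  31.  90.  -0.  58.  -1.]
top x (-0.063, -0.05) z pct [0.0679 0.0715 0.0763] 109
top x (-0.045, -0.02) z pct [0.0663 0.0685 0.071 ] 204
top x (0, 0.03) z pct [0.0665 0.07   0.0727] 218
top post 1 15 [-0.1399  0.0488  0.1078]
scene x (-0.063, -0.05) z pct [0.0652 0.068  0.0735] 141
scene x (-0.045, -0.02) z pct [0.0649 0.0664 0.0685] 202
scene x (0, 0.03) z pct [0.0646 0.0674 0.0696] 371
scene post 1 20 [-0.1392  0.0452  0.1018]
scene post -1 27 [-0.1389 -0.0475  0.1013]
```

The lid is down: its face reads about 67 mm and the tip presses at 6 N. I'll lift off and go to the inner side of the left post.

Request:
{"method": "play_rows", "body": {
  "increments": [
    [0,0,-2,0,0,0],
    [0,0,-4,0,0,0],
    [0.6,-2.5,0,0,0,0],
    [0.6,-2.5,0,0,0,0],
    [0.6,-2.5,0,0,0,0],
    [0.6,-2.4,0,0,0,0],
    [0,0,0,0,0,0]
  ]
}}

```text
time_s: 9.82
tool_pos: [0.4258, -0.2288, 0.1275]
orientation: [[0.566, 0.825, 0.0], [0.825, -0.566, -0.0], [0.0, 0.0, -1.0]]
force: [0.7, -0.7, 0.1]
gripper_width: -0.0
grip_force: 0.0
```

Request:
{"method": "play_rows", "body": {
  "increments": [
    [0,0,2,0,0,0],
    [0,0,2,0,0,0],
    [0,0,0,0,0,0],
    [0.5,0,0,0,0,0],
    [0.5,0,0,0,0,0],
    [0.5,0,0,0,0,0]
  ]
}}

```text
time_s: 10.58
tool_pos: [0.4351, -0.217, 0.0879]
orientation: [[0.566, 0.824, 0.001], [0.824, -0.566, -0.001], [-0.0, 0.001, -1.0]]
force: [0.4, -1.2, -0.1]
gripper_width: 0.0
grip_force: 0.7
```

Request:
{"method": "play_rows", "body": {
  "increments": [
    [0.5,0.1,0,0,0,0],
    [0.5,0.2,0,0,0,0],
    [0.5,0.3,0,0,0,0],
    [0.5,0.4,0,0,0,0],
    [0.5,0.5,0,0,0,0],
    [0,0,0,0,0,0]
  ]
}}

```text
time_s: 11.32
tool_pos: [0.4616, -0.2049, 0.0872]
orientation: [[0.566, 0.824, 0.0], [0.824, -0.566, 0.0], [0.0, 0.0, -1.0]]
force: [0.2, -0.9, -0.1]
gripper_width: 0.0005
grip_force: 0.0
```

```bash
python3 -c "
from h import *;st();look()
c=camera('scene');cv2.imwrite('pics/s4.png',cv2.resize(c['img'][150:310,210:390,::-1],(630,560)))"
```

```text
t 11.325 box mm [-122.7   65.6   87.2] F box [ 0.7 -0.6 -0.1]
[[-0.001, 1.0, 0.0], [1.0, 0.001, 0.0], [0.0, 0.0, -1.0]] [-28.  21. 102.   0.  56.   6.]
top x (-0.063, -0.05) z pct [0.0686 0.072  0.0777] 86
top x (-0.045, -0.02) z pct [0.0678 0.07   0.0731] 227
top x (0, 0.03) z pct [0.0672 0.0703 0.0733] 618
scene x (-0.063, -0.05) z pct [0.0667 0.069  0.0751] 172
scene x (-0.045, -0.02) z pct [0.0659 0.0678 0.0692] 334
scene x (0, 0.03) z pct [0.0654 0.068  0.0705] 390
scene post 1 53 [-0.1236  0.0559  0.1036]
scene post -1 25 [-0.1416 -0.0496  0.1016]
```

View pics/s4.png

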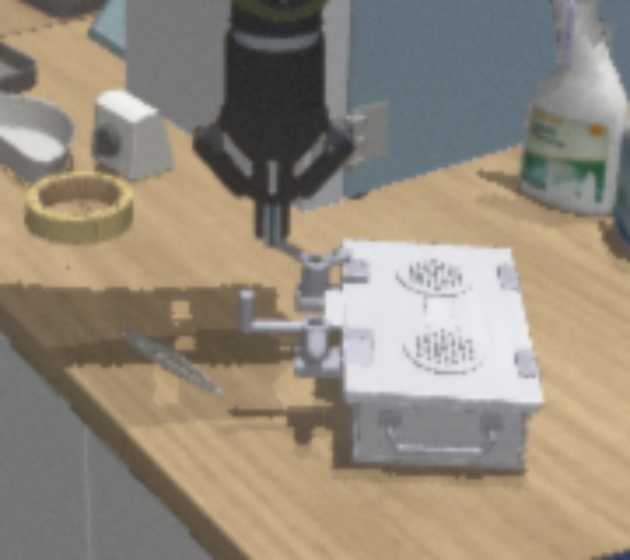

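The lid lies closed and the left lever has swung to about 45° by (280,245). I'll go round to the front of the post and push towards the box.

Request:
{"method": "play_rows", "body": {
  "increments": [
    [-1.5,0,0,0,0,0],
    [0,-2.6,0,0,0,0],
    [1.7,0,0,0,0,0],
    [1.8,0,0,0,0,0],
    [0,0,0,0,0,0]
  ]
}}

```text
time_s: 12.1
tool_pos: [0.4521, -0.173, 0.0873]
orientation: [[0.565, 0.825, 0.0], [0.825, -0.565, -0.0], [0.0, 0.0, -1.0]]
force: [0.3, -0.2, -0.8]
gripper_width: -0.0001
grip_force: 0.0
```

Request:
{"method": "play_rows", "body": {
  "increments": [
    [0.1,0.6,0,0,0,0],
    [0.2,0.6,0,0,0,0],
    [0.2,0.6,0,0,0,0],
    [0.2,0.5,0,0,0,0],
    [0.2,0.5,0,0,0,0],
    [0.1,0.5,0,0,0,0],
    [0,0,0,0,0,0]
  ]
}}

```text
time_s: 12.98
tool_pos: [0.4842, -0.1844, 0.087]
orientation: [[0.566, 0.824, -0.0], [0.824, -0.566, 0.0], [0.0, -0.0, -1.0]]
force: [-0.0, -0.1, 0.1]
gripper_width: 0.0001
grip_force: 0.2
```

```bash
python3 -c "
from h import *;st();look()"
```

```text
t 12.975 box mm [-115.8   95.2   87. ] F box [ 0.1 -0.1  0.1]
[[-0.001, 1.0, -0.0], [1.0, 0.001, 0.0], [0.0, -0.0, -1.0]] [-25.  23. 100.   0.  57.  10.]
top x (-0.063, -0.05) z pct [0.0651 0.069  0.0749] 138
top x (-0.045, -0.02) z pct [0.0654 0.0679 0.0704] 268
top x (0, 0.03) z pct [0.0661 0.0694 0.072 ] 608
top post -1 16 [-0.1416 -0.0449  0.1068]
scene x (-0.063, -0.05) z pct [0.0638 0.0664 0.073 ] 174
scene x (-0.045, -0.02) z pct [0.0636 0.0653 0.0674] 336
scene x (0, 0.03) z pct [0.0642 0.0667 0.0689] 401
scene post 1 74 [-0.1131  0.0866  0.1027]
scene post -1 24 [-0.1416 -0.0497  0.102 ]
```

Request:
{"method": "play_rows", "body": {
  "increments": [
    [0,0.3,0,0,0,0],
    [0,0.3,0,0,0,0],
    [0,0.3,0,0,0,0],
    [0,0.2,0,0,0,0],
    [0,0,0,0,0,0]
  ]
}}

```text
time_s: 13.7
tool_pos: [0.4926, -0.19, 0.0871]
orientation: [[0.566, 0.824, -0.001], [0.824, -0.566, 0.001], [0.0, -0.002, -1.0]]
force: [-5.0, 6.2, 3.2]
gripper_width: -0.0003
grip_force: 3.5
```

Request:
{"method": "play_rows", "body": {
  "increments": [
    [0,0.15,0,0,0,0],
    [0,0.15,0,0,0,0],
    [0,0,0,0,0,0]
  ]
}}

```text
time_s: 14.08
tool_pos: [0.4937, -0.1905, 0.0868]
orientation: [[0.566, 0.824, -0.005], [0.824, -0.566, 0.004], [0.0, -0.006, -1.0]]
force: [-15.3, 14.3, 9.6]
gripper_width: -0.0
grip_force: 10.6
```

```bash
python3 -c "
from h import *;st()"
```

```text
t 14.075 box mm [-104.4   95.7   86.8] F box [-20.7   3.2   9.6]
[[-0.001, 1.0, -0.006], [1.0, 0.001, 0.0], [0.0, -0.006, -1.0]] [-25.  24.  98.   0.  58.   9.]
```

A 21 N reaction at x=-104.4 is where the pin should be at the stop, so the left lever is home. Now the right one, mirrored.

Request:
{"method": "play_rows", "body": {
  "increments": [
    [0,-1.6,0,0,0,0],
    [0,-2,0,0,0,0],
    [0,0,-4,0,0,0],
    [-3,0,0,0,0,0],
    [-3,0,0,0,0,0],
    [-3,0,0,0,0,0],
    [-2.7,0,0,0,0,0],
    [0,0,0,0,0,0]
  ]
}}

```text
time_s: 15.08
tool_pos: [0.3989, -0.2695, 0.1275]
orientation: [[0.568, 0.823, 0.0], [0.823, -0.568, -0.001], [-0.0, 0.001, -1.0]]
force: [0.7, -0.5, -0.5]
gripper_width: 0.0001
grip_force: 0.0
```

```bash
python3 -c "
from h import *;st();look()"
```

```text
t 15.075 box mm [-137.7  -23.2  127.5] F box [ 0.8  0.  -0.5]
[[0.002, 1.0, 0.001], [1.0, -0.002, -0.0], [-0.0, 0.001, -1.0]] [-38.  15. 105.  -0.  60.  -4.]
top x (-0.063, -0.05) z pct [0.0658 0.0692 0.0748] 127
top x (-0.045, -0.02) z pct [0.0652 0.0677 0.0706] 311
top x (0, 0.03) z pct [0.0662 0.0692 0.0718] 622
top post 1 16 [-0.0892  0.0946  0.1061]
scene x (-0.063, -0.05) z pct [0.0638 0.0664 0.0732] 170
scene x (-0.045, -0.02) z pct [0.0637 0.0652 0.0673] 335
scene x (0, 0.03) z pct [0.0643 0.0669 0.069 ] 393
scene post 1 16 [-0.0879  0.0902  0.1018]
scene post -1 24 [-0.1416 -0.0493  0.1017]
```

The left post is at (-89, 95), so it is home.

Request:
{"method": "play_rows", "body": {
  "increments": [
    [0,0,2,0,0,0],
    [0,0,2,0,0,0],
    [0,0,0,0,0,0],
    [-0.5,0,0,0,0,0],
    [-0.5,0,0,0,0,0],
    [-0.5,0,0,0,0,0],
    [-0.5,0.1,0,0,0,0],
    [-0.5,0.2,0,0,0,0]
  ]
}}

```text
time_s: 16.18
tool_pos: [0.3876, -0.2908, 0.0873]
orientation: [[0.566, 0.824, -0.0], [0.824, -0.566, 0.0], [0.0, -0.0, -1.0]]
force: [-0.8, 1.2, 0.2]
gripper_width: 0.0001
grip_force: 0.5
```

Request:
{"method": "play_rows", "body": {
  "increments": [
    [-0.5,0.3,0,0,0,0],
    [-0.5,0.4,0,0,0,0],
    [-0.6,0.5,0,0,0,0],
    [0,0,0,0,0,0]
  ]
}}

```text
time_s: 16.68
tool_pos: [0.3886, -0.311, 0.0872]
orientation: [[0.567, 0.824, 0.0], [0.824, -0.567, -0.0], [-0.0, 0.0, -1.0]]
force: [-0.3, 0.0, 0.1]
gripper_width: 0.0004
grip_force: 0.0
```

Request:
{"method": "play_rows", "body": {
  "increments": [
    [1.5,0,0,0,0,0],
    [0,-2.6,0,0,0,0],
    [-1.7,0,0,0,0,0],
    [-1.8,0,0,0,0,0],
    [0,0,0,0,0,0]
  ]
}}

```text
time_s: 17.3
tool_pos: [0.3559, -0.3129, 0.0874]
orientation: [[0.567, 0.823, 0.0], [0.823, -0.567, -0.0], [-0.0, 0.001, -1.0]]
force: [-0.1, 0.7, 0.7]
gripper_width: 0.0004
grip_force: 0.0
```

```bash
python3 -c "
from h import *;st();look()"
```

```text
t 17.3 box mm [-148.6  -83.3   87.4] F box [-0.5  0.5  0.7]
[[0.0, 1.0, 0.001], [1.0, -0.0, -0.0], [-0.0, 0.001, -1.0]] [-46.  18. 107.  -0.  55. -11.]
top x (-0.063, -0.05) z pct [0.0659 0.069  0.0755] 252
top x (-0.045, -0.02) z pct [0.0655 0.0678 0.0704] 535
top x (0, 0.03) z pct [0.0663 0.0691 0.0717] 625
top post 1 15 [-0.0887  0.0947  0.1057]
scene x (-0.063, -0.05) z pct [0.0638 0.0662 0.0732] 179
scene x (-0.045, -0.02) z pct [0.0637 0.0652 0.0675] 330
scene x (0, 0.03) z pct [0.0643 0.0667 0.0688] 391
scene post 1 18 [-0.0878  0.0895  0.1015]
scene post -1 85 [-0.142  -0.0901  0.1032]
```

Request:
{"method": "play_rows", "body": {
  "increments": [
    [-0.1,0.6,0,0,0,0],
    [-0.2,0.6,0,0,0,0],
    [-0.2,0.6,0,0,0,0],
    [-0.2,0.5,0,0,0,0],
    [-0.2,0.5,0,0,0,0],
    [-0.2,0.5,0,0,0,0],
    [0,0,0,0,0,0]
  ]
}}

```text
time_s: 18.27
tool_pos: [0.3773, -0.34, 0.0871]
orientation: [[0.566, 0.824, 0.0], [0.824, -0.566, 0.0], [0.0, 0.0, -1.0]]
force: [-1.0, 0.2, -0.6]
gripper_width: -0.0002
grip_force: 0.0
```

Request:
{"method": "play_rows", "body": {
  "increments": [
    [0,0.3,0,0,0,0],
    [0,0.3,0,0,0,0],
    [0,0.3,0,0,0,0],
    [0,0.2,0,0,0,0],
    [0,0.2,0,0,0,0],
    [0,0.1,0,0,0,0],
    [0,0,0,0,0,0]
  ]
}}

```text
time_s: 19.15
tool_pos: [0.384, -0.3455, 0.0864]
orientation: [[0.566, 0.824, -0.011], [0.824, -0.566, 0.008], [0.0, -0.013, -1.0]]
force: [-43.3, 19.6, 22.6]
gripper_width: -0.0001
grip_force: 23.7
```

```bash
python3 -c "
from h import *;st()"
```

```text
t 19.15 box mm [-106.9  -94.3   86.4] F box [-46.8  -8.4  22.6]
[[-0.001, 1.0, -0.013], [1.0, 0.001, 0.0], [0.0, -0.013, -1.0]] [-46.  23. 100.  -0.  57. -11.]
```

It is firmly at the stop (47 N). I'll back off, lift and look.

Request:
{"method": "play_rows", "body": {
  "increments": [
    [0,-1,0,0,0,0],
    [0,-3,0,0,0,0],
    [0,-1,-4,0,0,0],
    [0,-2,-5,0,0,0],
    [0,-2,-4,0,0,0],
    [0,0,0,0,0,0],
    [0,0,0,0,0,0]
  ]
}}

```text
time_s: 20.02
tool_pos: [0.3144, -0.2969, 0.2168]
orientation: [[0.566, 0.824, 0.0], [0.824, -0.566, 0.0], [0.0, 0.0, -1.0]]
force: [-0.9, 0.2, -0.1]
gripper_width: -0.0001
grip_force: 0.0
```

```bash
python3 -c "
from h import *;st();look()
c=camera('scene');cv2.imwrite('pics/s5.png',cv2.resize(c['img'][150:310,210:390,::-1],(630,560)))"
```

```text
t 20.025 box mm [-191.8  -93.6  216.8] F box [-0.9 -0.4 -0.1]
[[-0.001, 1.0, 0.0], [1.0, 0.001, 0.0], [0.0, 0.0, -1.0]] [-48.   3. 106.   0.  71. -14.]
top x (-0.063, -0.05) z pct [0.066  0.0685 0.0748] 265
top x (-0.045, -0.02) z pct [0.0652 0.0674 0.07  ] 532
top x (0, 0.03) z pct [0.0662 0.069  0.0719] 628
top post 1 15 [-0.0889  0.0947  0.1066]
top post -1 15 [-0.0936 -0.0946  0.106 ]
scene x (-0.063, -0.05) z pct [0.0641 0.0665 0.0768] 170
scene x (-0.045, -0.02) z pct [0.0635 0.0651 0.067 ] 332
scene x (0, 0.03) z pct [0.0641 0.0667 0.069 ] 398
scene post 1 18 [-0.0878  0.0901  0.1012]
scene post -1 27 [-0.0932 -0.0995  0.102 ]
```

View pics/s5.png

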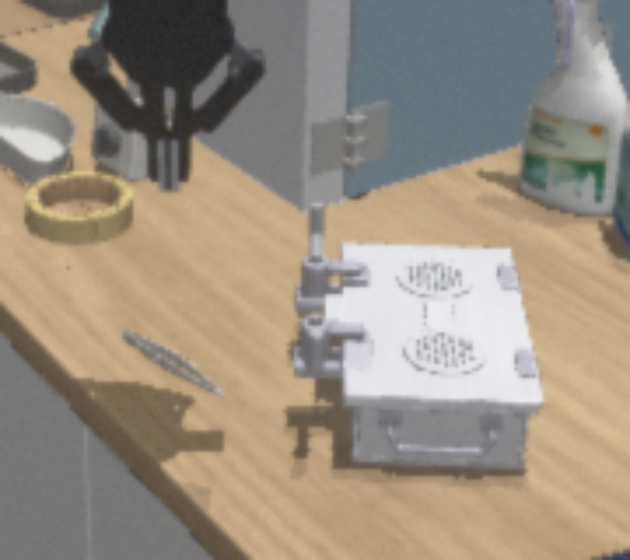

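Both levers lie along the front with their cam wings over the lid keepers at (350,270) and (345,328), and everything else is in place. The right post reads 5 mm further forward than the left, so I'll check that against the lid's own axes.

```bash
python3 -c "
from h import *
for n in('top','scene'):
  q=(cloud(camera(n))-O)@B.T;x,y,z=q[...,0],q[...,1],q[...,2]
  m=(z>.06)&(z<.076)&(x>-.065)&(abs(y)<.13)&(x<.09)
  print(n,'lid',cv2.minAreaRect((q[m][:,:2]*1e3).astype(np.float32)))
  b=[]
  for k in range(-95,100,10):
    s=m&(abs(y*1e3-k)<5)
    if abs(k)>30: b.append((k,np.percentile(x[s],97)))
  b=np.array(b);print('back edge slope deg',np.degrees(np.arctan(np.polyfit(b[:,0]/1e3,b[:,1],1)[0])))
  for s in(1,-1):
    h=(z>.078)&(z<.09)&(np.hypot(x+.088,y-s*.045)<.013)
    p=(z>.098)&(z<.112)&(x<-.06)&(x>-.12)&(y*s>.07)&(y*s<.12)
    print(s,'hub',h.sum(),q[h].mean(0).round(4),'post',q[p].mean(0).round(4))
"
```

```text
top lid ((0.799591064453125, -2.8668212890625), (214.845458984375, 134.7310028076172), 89.08104705810547)
back edge slope deg 1.3142658118698642
1 hub 60 [-0.0882  0.0456  0.0846] post [-0.0889  0.0947  0.1067]
-1 hub 59 [-0.0887 -0.0459  0.0847] post [-0.0934 -0.0945  0.1065]
scene lid ((1.3974609375, -3.991607666015625), (221.89308166503906, 132.66656494140625), 89.9877700805664)
back edge slope deg 1.4923812367950218
1 hub 36 [-0.0876  0.042   0.0824] post [-0.0879  0.091   0.1027]
-1 hub 35 [-0.088  -0.0476  0.0825] post [-0.0932 -0.0996  0.104 ]
```

The lid's own axes are about 1.3° off my box frame. Corrected for that, the levers come out at about 1.53 (left) and 1.50 rad (right), against the 1.4 needed. Both took a hard reaction from their stops. The lid face sits about 2.7 mm lower than when it lay on the seal, so it is tight. The robot is clear, so I'll hand in.

```bash
python3 -c "
from h import *;print(job.close_job())"
```

```text
the job is handed in; nothing more can be done
None
```

I handed the job in, but the system returned no verdict: the lid is drawn down tight, both cam levers were pushed to their stops (camera estimate about 1.53 rad left and 1.50 rad right, 1.4 needed), and I moved nothing else on the worktop.

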